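# Sort small hardbacks into their colour trays

## Robot

A 7-joint arm with a two-finger parallel gripper is mounted at the origin on the work surface. World frame = base frame: x ahead of the robot, y to its left, z up, the work surface at z = 0. Lengths are in m, angles in rad, forces in N, time in s.
With the tool pointing down it reaches from about 0.35 to 0.9 m from the base axis. Payload 8.1 kg.
Tool frame: the origin (TCP) lies at the centre of the arm's flange, where the gripper is bolted on; the fingertips stand 178 mm ahead of it and the grasp point (between the pads) lies 159 mm ahead of it; x points along the fingers, z is the direction in which the jaws open and shut, and the axes are right-handed (so a half turn about x gives the same grasp; the last joint's range is limited). The gripper opens to 92 mm and grips with 3 to 60 N. Pads are 19 mm wide; open, the fingers measure 130 mm over their backs; the gripper's body (75 mm by 190 mm) begins 47 mm behind the grasp point.
Start: joints at [1.002, 0.434, 0.025, 1.573, -0.012, 1.134, -0.075], TCP at [0.281, -0.558, 0.405] pointing down, gripper open.
Joint ranges: [-2.62, 2.62], [-0.44, 2.09], [-1.27, 1.32], [0.08, 2.57], [-1.32, 4.46], [0.12, 2], [-2.74, 2.74]. Speed limits (rad/s): [2.22, 2.22, 3.01, 3.01, 3.14, 3.14, 3.14].

## Interface

Orientations are given as a rotation vector (axis times angle).
In Python, from cell import arm, get_image, search_frame, pinpoint gives the robot as it stands.
- The arm moves only by the tool arm_command, never from a script. Its argument "motion" is a list of rows, each a list of 7 numbers: the finger opening in mm, from 0 to 91.8, then the shift along the tool's x, y, z in mm, then the turn, a rotation vector about the tool's x, y, z in degrees. In form: [[fingers, x, y, z, ax, ay, az], ...]. A call has 1 to 5 rows; each row shifts and turns the commanded pose from where the row before left it, along the tool's axes as they then stand; what a row does not reach is not made up. A row lasts 1/8 s, in which the tool goes at most 62.5 mm and 10.7 degrees, less where a joint would pass 70% of its speed; a pose out of reach is approached as far as the arm can. A call with a gripper value outside its range is refused whole. The fingers move at their own pace and stop on an object; "newtons" is the grip in N (left out, the last holds). Time passes only in rows, so rows that do not move let the fingers close. It gives the time, the measured TCP pose, the force and the opening at its end, in the units of the state.
- arm.observe(): the state, without advancing time (a new reading comes with each control period).
- get_image(name): name is "scene" or "top"; returns a dict with "frame" (480x640x3 uint8, red, green, blue), "range_z" (480x640 float32, m along the optical axis (not along the pixel's ray), 0 where there is no reading), "K" (3x3 intrinsics, pixels), "origin" and "rotation" of the camera in the world. Camera axes: x right, y down, z forward; pixel columns grow to the right and rows downward; lengths in m; the calibration is good to about 2 mm. A picture is of the moment at which its call begins.
- arm.sign_off(): hands the job in, once; it reports no verdict.
Trained networks look in the newest picture that a camera, given by its name, has taken for a name from the list of things; names that differ only in an ending like _2 or _b are one class to them, and where a whole thing is asked for, a point or a joint stands for the part that bears it (a point fixed in the world has none). Each returns a list of dicts, best first, with "p" (0 to 1); they miss things now and then, are a little off and sometimes report something else, mostly with a low value. They report only what shows in the picture. A call takes as long as a camera call. They do not tell look-alikes from the thing itself.
- search_frame(camera, target): "point" ([x, y, z] in m, in world coordinates, good to about 4 mm: the middle of the surface that is visible of it).
- pinpoint(camera, target): "point" ([x, y, z] in m, in world coordinates, good to about 4 mm: a listed point, or the origin of a listed thing).
The state is a dict: "clock": time; "joints": joint angles; "dq": joint speeds; "joint_efforts": joint torques, N m; "position": TCP position; "ee_rot": TCP orientation; "force": force on the tool from outside, world axes, zero at the start; "ft_torque": the same for the moment, N m; "width": opening from 0.0 (shut) to 1.0 (fully open).
Only numpy, scipy, OpenCV 4.12 (cv2) and the standard library are available. Lean on these libraries where they do the work, as an engineer would, in place of code of your own. Each camera call takes 0.05 s, during which the arm holds its last target. There are 200 camera calls.

## Task

Sort the four small books on the packing table into the trays of their own colour, each lying flat, face up, on the floor of its tray; the smaller blue book goes on top of the larger blue one, in the middle of its cover and the same way along. Leave the mug, the tape roll and the bookend where they stand.

Things in the scene. Friction and masses are not known exactly. Their poses are not given: they have to be found in the camera images.
- blue_large_center (a point): The larger blue book: rigid small gift-size hardback lying flat on the table, face up, 98 long, 60 wide, 26 mm thick, about 130 g, blue cover with a cream frame on one half. Its origin is the book's centre (half-way up); x runs along the long side, y across the width, z up out of the front cover.
- blue_small_center (a point): The smaller blue book: the same look, but 72 long, 46 wide, 20 mm thick, about 60 g, flat on the table, face up. Its origin is the book's centre (half-way up); x runs along the long side, y across the width, z up out of the front cover.
- red_book_center (a point): The red book: rigid hardback, 90 long, 56 wide, 22 mm thick, about 100 g, flat on the table, face up. Its origin is the book's centre (half-way up); x runs along the long side, y across the width, z up out of the front cover.
- green_book_center (a point): The green book: rigid hardback, 90 long, 56 wide, 22 mm thick, about 100 g, flat on the table, face up. Its origin is the book's centre (half-way up); x runs along the long side, y across the width, z up out of the front cover.
- blue_tray: Blue open plastic tray. Rigid, fixed to the table, 136 mm (x) by 162 mm (y) by 30 mm high, walls and floor 5 mm thick, inside 126 by 152 mm. Origin at the centre of its underside (on the table); x along its short side, y along its long side, z up. A book's long side fits along the tray's x, with its width along the tray's y; finger room is then left along y.
- red_tray: Red open plastic tray. Rigid, fixed to the table, 136 mm (x) by 162 mm (y) by 30 mm high, walls and floor 5 mm thick, inside 126 by 152 mm. Origin at the centre of its underside (on the table); x along its short side, y along its long side, z up. A book's long side fits along the tray's x, with its width along the tray's y; finger room is then left along y.
- green_tray: Green open plastic tray. Rigid, fixed to the table, 136 mm (x) by 162 mm (y) by 30 mm high, walls and floor 5 mm thick, inside 126 by 152 mm. Origin at the centre of its underside (on the table); x along its short side, y along its long side, z up. A book's long side fits along the tray's x, with its width along the tray's y; finger room is then left along y.
- mug: White mug standing on the table (leave alone), 80 mm across, 92 mm high, with a handle on its own +y side; origin at the centre of its underside.
- tape_roll: Brown roll of parcel tape lying flat (leave alone), 92 mm across with a 76 mm hole, 48 mm high; origin at the centre of its underside.
- bookend: Dark steel L-shaped bookend standing on its foot (leave alone): foot 100 mm (x) by 85 mm (y), upright plate 110 mm high at its +x end; origin at the centre of its underside.
Things that resemble listed ones, but are neither listed nor needed, are in the scene too. Leave any pink look-alike of the part that bears red_book_center alone.

How it is judged:
By the outcome, as a careful person would: the job done as asked, in the order asked, and still so for the second after the job is handed in, with the robot touching nothing.
It also fails if it takes over 117 s, if anything falls off the work surface, if the arm or the gripper's body presses on something with over 40 N, if the wrist force passes 120 N, or if a joint passes its speed limit or range.

## Working session

There is one attempt and no reset: what is moved stays moved. The work goes in short steps, Python scripts to look and compute and a tool call to move; the robot and the scene stay as the last step left them, time stands still between calls to the robot, and variables do not carry over. Pictures are saved under pics/ and viewed, about 12 in all and at most 16, crops included, and the job is handed in when it is done.

Besides the shell and the picture viewer there is one more tool, called after ">>>" as a command line: name --pt "numbers of a row" for each row, then --argument value for the rest. arm_command: Moves the arm, as the interface text tells. Its arguments: {"type":"object","properties":{"motion":{"type":"array"},"newtons":{"type":"number"}},"required":["motion"]}

```bash
ls; mkdir -p pics
python3 - <<'E'
from cell import arm,get_image,search_frame,pinpoint
import cv2,numpy as np
s=arm.observe(); print({k:np.round(v,3) for k,v in s.items()})
for c in ["scene","top"]:
    d=get_image(c); cv2.imwrite(f"pics/{c}0.png",d["frame"][:,:,::-1]); np.savez(f"{c}0.npz",**d); print(c,np.round(d["origin"],3),np.round(d["rotation"],3).tolist(),np.round(d["K"],1).tolist())
    for t in ["blue_large_center","blue_small_center","red_book_center","green_book_center","blue_tray","red_tray","green_tray","mug","tape_roll","bookend"]:
        print(t,[(np.round(r["point"],3).tolist(),round(r["p"],2)) for r in pinpoint(c,t)])
E
```

```text
pics
{'clock': np.float64(0.0), 'joints': array([ 1.002,  0.435,  0.025,  1.574, -0.012,  1.134, -0.075]), 'dq': array([-0.   , -0.   ,  0.001,  0.   , -0.002,  0.001,  0.   ]), 'joint_efforts': array([ 2.0000e-03, -6.6785e+01,  9.8600e-01, -3.1446e+01, -6.0000e-02,
        4.3000e-02,  0.0000e+00]), 'position': array([ 0.281, -0.558,  0.404]), 'ee_rot': array([ 0.86 ,  1.396, -0.859]), 'force': array([ 0.014, -0.468, -0.287]), 'ft_torque': array([-0.003, -0.036,  0.012]), 'width': np.float64(0.998)}
scene [1.125 0.716 1.072] [-0.904, -2.592, 0.959] [[529.5, 0.0, 320.5], [0.0, 529.5, 245.8], [0.0, 0.0, 1.0]]
blue_large_center [([0.458, 0.346, 0.01], 0.84), ([0.64, 0.417, -0.001], 0.19)]
blue_small_center [([0.439, -0.118, 0.011], 0.81), ([0.46, 0.137, 0.009], 0.16)]
red_book_center [([0.345, -0.02, 0.011], 0.95), ([0.343, 0.461, 0.01], 0.95), ([0.34, 0.238, 0.011], 0.61)]
green_book_center [([0.633, -0.013, 0.014], 0.71)]
blue_tray [([0.632, 0.223, -0.0], 0.98)]
red_tray [([0.634, -0.251, -0.0], 0.66)]
green_tray [([0.454, -0.366, 0.001], 0.75)]
mug [([0.644, 0.419, -0.001], 0.78), ([0.452, -0.369, -0.002], 0.15)]
tape_roll [([0.8, 0.048, 0.0], 0.95)]
bookend [([0.649, -0.443, -0.0], 0.8)]
top [0.334 0.    1.684] [-2.133, 2.153, -0.147] [[571.3, 0.0, 309.4], [0.0, 571.3, 234.9], [0.0, 0.0, 1.0]]
blue_large_center [([0.455, 0.352, 0.014], 0.75)]
blue_small_center [([0.444, -0.118, 0.012], 0.82)]
red_book_center [([0.346, -0.02, 0.013], 0.75), ([0.34, 0.246, 0.009], 0.71), ([0.463, 0.138, 0.008], 0.64), ([0.347, 0.458, 0.013], 0.62)]
green_book_center [([0.635, -0.014, 0.01], 0.75), ([0.644, -0.251, 0.001], 0.5)]
blue_tray [([0.634, 0.219, -0.001], 0.6)]
red_tray []
green_tray [([0.457, -0.369, 0.0], 0.77)]
mug [([0.641, 0.419, -0.001], 0.82)]
tape_roll [([0.798, 0.053, -0.001], 0.74)]
bookend [([0.645, -0.442, 0.001], 0.89)]
```

View pics/top0.png

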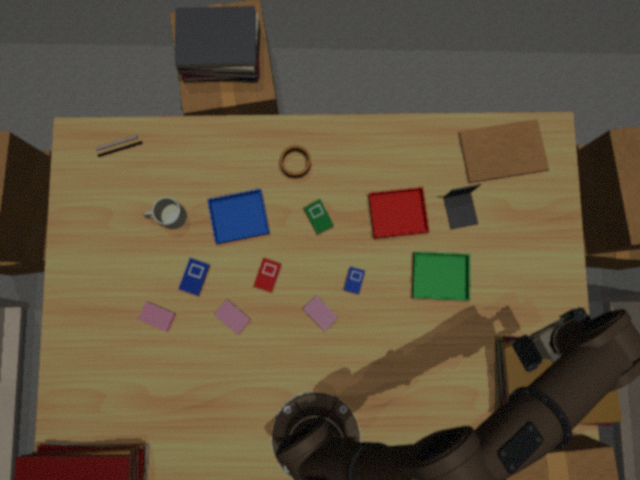

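View pics/scene0.png

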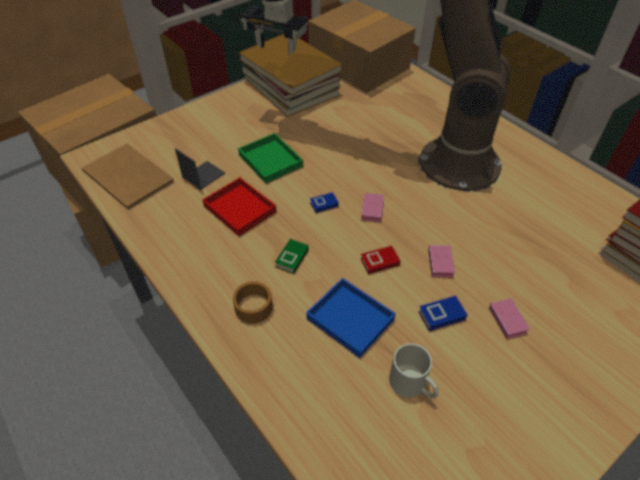

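Top view: red book at (267,275); its look-alikes are the pink ones without a frame at (157,316), (232,316), (320,313). Large blue (195,277), small blue (355,280), green (318,216). Trays are blue (239,216), red (398,212) and green (440,276). Next I'll fit box poses to the colour masks in both cameras.

```bash
cat > h.py <<'E'
import cv2,numpy as np
from scipy.optimize import minimize
from scipy.spatial.transform import Rotation as R
from cell import arm,get_image
D=dict(BL=(.098,.060,.026),BS=(.072,.046,.020),RD=(.090,.056,.022),GR=(.090,.056,.022),BT=(.136,.162,.03),RT=(.136,.162,.03),GT=(.136,.162,.03))
HUE=dict(B=(105,130),R=(0,6),G=(50,80))
def proj(d,P):
    rot=np.array(d["rotation"]); M=R.from_rotvec(rot).as_matrix() if rot.shape==(3,) else rot
    c=(P-d["origin"])@M; return c[:,:2]/c[:,2:]*[d["K"][0,0],d["K"][1,1]]+d["K"][:2,2]
def box(n,x,y,a,z0=0.):
    l,w,t=D[n]; q=np.array([[sx*l/2,sy*w/2,z] for z in(z0,z0+t) for sx in(-1,1) for sy in(-1,1)])
    r=R.from_euler("z",a).as_matrix(); return q@r.T+[x,y,0]
def colmask(d,n):
    hsv=cv2.cvtColor(cv2.GaussianBlur(d["frame"],(3,3),0),cv2.COLOR_RGB2HSV); h,s,v=[hsv[...,i].astype(int) for i in range(3)]
    lo,hi=HUE[n[0] if n!="GR" else "G"]; m=(h>=lo)&(h<=hi)
    if n[0]=="R": m|=h>=174
    return (m&(s>140)&(v>35)).astype(np.uint8)
S=4
def hullmask(p,o,sz,wid=None):
    im=np.zeros((sz*S,sz*S),np.uint8); h=cv2.convexHull(((p-o+.5)*S-.5).astype(np.float32))
    cv2.fillConvexPoly(im,np.round(h*16).astype(np.int32),255,shift=4); return cv2.resize(im,(sz,sz),interpolation=cv2.INTER_AREA)/255.
def fit(n,x,y,ds,z0=0.,a0=None):
    obs=[]
    for d in ds:
        c=proj(d,np.array([[x,y,z0+.012]]))[0]; sz=110 if n[1]=="T" else 64
        o=np.round(c-sz/2).astype(int); o=np.clip(o,0,[640-sz,480-sz])
        m=colmask(d,n)[o[1]:o[1]+sz,o[0]:o[0]+sz]
        k,lab,st,ce=cv2.connectedComponentsWithStats(m)
        i=1+np.argmax(st[1:,4]/(1+.02*np.hypot(*(ce[1:]-(c-o)).T)**2)) 
        pts=np.argwhere(lab==i)[:,::-1].astype(np.float32)
        hm=np.zeros((sz,sz),np.uint8); cv2.fillConvexPoly(hm,cv2.convexHull(pts).astype(np.int32),1)
        obs.append((d,o,sz,hm.astype(float)))
    def cost(v):
        return sum(np.abs(hullmask(proj(d,box(n,v[0]/100,v[1]/100,v[2]*.1,z0)),o,sz)-m).sum()/m.sum() for d,o,sz,m in obs)
    best=None
    for a in (np.arange(-90,90,15) if a0 is None else [a0-5,a0+5]):
        v0=np.array([x*100,y*100,np.radians(a)*10])
        r=minimize(cost,v0,method="Nelder-Mead",options=dict(initial_simplex=v0+np.array([[0,0,0],[.8,0,0],[0,.8,0],[0,0,1.2]]),xatol=.005,fatol=1e-4,maxiter=150))
        if best is None or r.fun<best.fun: best=r
    X,Y,A=best.x[0]/100,best.x[1]/100,best.x[2]*.1
    # cream-frame side: mean brightness (min channel) on +x half minus -x half
    fr=0
    if n[1]!="T":
        l,w,t=D[n]; g=np.stack(np.meshgrid(np.linspace(.05,.42,12)*l,np.linspace(-.4,.4,12)*w),-1).reshape(-1,2)
        for d in ds:
            b=[]
            for s in (1,-1):
                q=np.c_[g*[s,1],np.zeros(len(g))]@R.from_euler("z",A).as_matrix().T+[X,Y,z0+t]
                u=np.round(proj(d,q)).astype(int); b.append(d["frame"][u[:,1],u[:,0]].min(1).mean())
            fr+=b[0]-b[1]
    return X,Y,np.degrees(A),best.fun/len(ds),fr
E
cat > m0.py <<'E'
from h import *
ds={c:dict(np.load(c+"0.npz")) for c in("top","scene")}
for n,x,y in [("BL",.457,.349),("BS",.442,-.118),("RD",.346,-.02),("GR",.634,-.013),("BT",.633,.221),("RT",.635,-.25),("GT",.456,-.367)]:
    for k,l in (("top",["top"]),("scene",["scene"]),("both",["top","scene"])):
        print(n,k,np.round(fit(n,x,y,[ds[c] for c in l]),3))
E
time python3 m0.py
```

```text
BL top [  0.457   0.352 -19.451   0.245  32.174]
BL scene [  0.452   0.352 -13.226   0.289  35.896]
BL both [  0.456   0.351 -15.133   0.272  72.611]
BS top [  0.441  -0.117 -27.733   1.223  31.882]
BS scene [ 4.42000e-01 -1.19000e-01  1.41996e+02  4.58000e-01 -4.59100e+01]
BS both [  0.441  -0.118 -34.536   0.856  73.875]Traceback (most recent call last):
  File "m0.py", line 5, in <module>
    print(n,k,np.round(fit(n,x,y,[ds[c] for c in l]),3))
                       ~~~^^^^^^^^^^^^^^^^^^^^^^^^^^
  File "h.py", line 29, in fit
    i=1+np.argmax(st[1:,4]/(1+.02*np.hypot(*(ce[1:]-(c-o)).T)**2))
        ~~~~~~~~~^^^^^^^^^^^^^^^^^^^^^^^^^^^^^^^^^^^^^^^^^^^^^^^^^
    return _wrapfunc(a, 'argmax', axis=axis, out=out, **kwds)
    return bound(*args, **kwds)
ValueError: attempt to get argmax of an empty sequence

real	0m4.623s
user	0m4.832s
sys	0m0.297s
```

Run:
```python
import numpy as np
d=np.load("top0.npz")["frame"]; e=np.load("scene0.npz")["frame"]
print("BL top");print(d[277,180:212].tolist()); print("BS");print(d[284,342:368].tolist()); print("RD"); print(d[283,250:284].tolist()); print("GR"); print(d[225,305:336].tolist()); print("BT");print(d[216,205:216].tolist());print("RT scene"); print(e[206,198:215].tolist())
print("BS scene", e[207,306:342].tolist())
```

```text
BL top
[[129, 113, 74], [121, 109, 84], [89, 84, 93], [47, 56, 97], [20, 40, 97], [23, 43, 101], [19, 40, 99], [20, 42, 101], [15, 40, 97], [21, 41, 99], [27, 44, 102], [31, 48, 103], [35, 51, 102], [49, 64, 108], [55, 69, 107], [63, 76, 110], [73, 87, 114], [88, 96, 119], [91, 100, 118], [91, 100, 119], [77, 86, 113], [50, 63, 108], [32, 45, 102], [26, 41, 89], [39, 44, 75], [74, 64, 71], [110, 89, 71], [129, 107, 72], [134, 117, 78], [135, 119, 79], [136, 122, 82], [137, 123, 83]]
BS
[[132, 115, 72], [120, 103, 70], [98, 83, 72], [59, 57, 86], [36, 52, 103], [27, 49, 107], [28, 49, 109], [28, 46, 107], [27, 48, 109], [22, 45, 106], [28, 50, 107], [29, 51, 109], [27, 48, 107], [29, 49, 108], [28, 49, 108], [30, 50, 110], [27, 49, 108], [28, 48, 106], [53, 60, 107], [86, 75, 93], [121, 101, 81], [130, 108, 71], [133, 112, 74], [135, 114, 76], [134, 113, 72], [135, 116, 75]]
RD
[[136, 122, 80], [135, 121, 80], [133, 118, 76], [128, 103, 69], [124, 72, 50], [125, 39, 35], [125, 26, 28], [124, 22, 21], [124, 20, 22], [126, 28, 26], [125, 26, 25], [125, 20, 23], [125, 26, 24], [127, 26, 
[... 1038 characters left out ...]
62], [100, 60, 38], [87, 39, 26], [77, 19, 16], [79, 10, 10], [90, 18, 14], [105, 22, 25], [121, 11, 10], [141, 18, 10], [150, 20, 13], [151, 11, 10], [157, 19, 10]]
BS scene [[155, 135, 88], [153, 133, 86], [152, 132, 84], [154, 134, 86], [145, 127, 82], [129, 110, 78], [97, 82, 72], [62, 59, 74], [36, 44, 84], [26, 45, 99], [22, 42, 102], [26, 47, 105], [24, 44, 99], [21, 40, 93], [22, 37, 88], [18, 41, 89], [15, 37, 86], [15, 31, 76], [19, 27, 71], [17, 35, 66], [20, 29, 63], [15, 26, 58], [10, 16, 52], [16, 17, 57], [29, 32, 59], [30, 32, 56], [37, 36, 56], [53, 45, 57], [59, 49, 54], [69, 54, 57], [81, 65, 57], [93, 73, 57], [111, 86, 62], [135, 106, 69], [148, 120, 75], [156, 128, 84]]
```

```bash
python3 - <<'E'
s=open("h.py").read()
a=s.index("def colmask"); b=s.index("S=4\n")
s=s[:a]+'''def colmask(d,n):
    r,g,b=[d["frame"][...,i].astype(float) for i in range(3)]
    c=n[0]
    m=(b>r+5)&(b>g) if c=="B" else (r>1.9*g)&(r>50) if c=="R" else (g>1.25*r)&(g>1.2*b)
    return m.astype(np.uint8)
'''+s[b:]
open("h.py","w").write(s)
E
python3 m0.py
```

```text
BL top [  0.458   0.352 -19.304   0.048  30.917]
BL scene [  0.456   0.351 -19.352   0.103  43.174]
BL both [  0.458   0.352 -19.256   0.082  71.41 ]
BS top [  0.443  -0.117 -16.03    0.058  27.951]
BS scene [  0.442  -0.118 -22.166   0.154  41.049]
BS both [  0.443  -0.117 -16.859   0.112  64.264]Traceback (most recent call last):
  File "m0.py", line 5, in <module>
    print(n,k,np.round(fit(n,x,y,[ds[c] for c in l]),3))
                       ~~~^^^^^^^^^^^^^^^^^^^^^^^^^^
  File "h.py", line 29, in fit
    i=1+np.argmax(st[1:,4]/(1+.02*np.hypot(*(ce[1:]-(c-o)).T)**2))
        ~~~~~~~~~^^^^^^^^^^^^^^^^^^^^^^^^^^^^^^^^^^^^^^^^^^^^^^^^^
    return _wrapfunc(a, 'argmax', axis=axis, out=out, **kwds)
    return bound(*args, **kwds)
ValueError: attempt to get argmax of an empty sequence
```

```bash
sed -i 's/("RD",.346,-.02)/("RD",.462,.138)/' m0.py; python3 m0.py
python3 - <<'E'
from h import *
d=dict(np.load("scene0.npz"));d2=dict(np.load("top0.npz"))
a=d["frame"][190:350,280:540];b=d2["frame"][200:330,130:370]
a=cv2.resize(a,None,fx=2.3,fy=2.3,interpolation=2);b=cv2.resize(b,(a.shape[1],275),interpolation=2)
cv2.imwrite("pics/crop.png",np.vstack([a[:320],b])[:,:,::-1])
print(proj(d,np.array([[.462,.138,.011]])),proj(d2,np.array([[.462,.138,.011]])))
# depth-derived points check
for dd in (d,d2):
    M=np.array(dd["rotation"]);M=R.from_rotvec(M).as_matrix() if M.ndim==1 else M
    for p in [(.458,.352),(.30,0.1),(.634,.221)]:
        u=np.round(proj(dd,np.array([[*p,.01]]))[0]).astype(int);z=dd["range_z"][u[1],u[0]]
        print(p,u,np.round(M@(np.linalg.inv(dd["K"])@[u[0],u[1],1]*z)+dd["origin"],4))
E
```

```text
BL top [  0.458   0.352 -19.304   0.048  30.917]
BL scene [  0.456   0.351 -19.352   0.103  43.174]
BL both [  0.458   0.352 -19.256   0.082  71.41 ]
BS top [  0.443  -0.117 -16.03    0.058  27.951]
BS scene [  0.442  -0.118 -22.166   0.154  41.049]
BS both [  0.443  -0.117 -16.859   0.112  64.264]
RD top [  0.461   0.137 -18.916   0.061  31.264]
RD scene [  0.46    0.136 -18.217   0.126  39.306]
RD both [  0.461   0.137 -18.916   0.096  69.069]
GR top [ 6.3300e-01 -1.5000e-02  2.7351e+01  6.7000e-02  2.9187e+01]
GR scene [ 6.2700e-01 -1.9000e-02  2.9369e+01  2.0700e-01  3.5618e+01]
GR both [ 6.32000e-01 -1.50000e-02 -1.53303e+02  1.47000e-01 -7.17010e+01]
BT top [ 0.636  0.224 10.81   0.023  0.   ]
BT scene [ 0.636  0.222 10.88   0.024  0.   ]
BT both [ 0.636  0.223 10.747  0.027  0.   ]
RT top [ 0.641 -0.251  5.812  0.026  0.   ]
RT scene [ 0.64  -0.252  5.492  0.034  0.   ]
RT both [ 0.641 -0.251  5.758  0.032  0.   ]
GT top [ 0.452 -0.369 -2.799  0.034  0.   ]
GT scene [ 0.452 -0.37  -5.059  0.066  0.   ]
GT both [ 0.452 -0.37  -3.197  0.053  0.   ]
[[379.93218576 259.74226059]] [[266.84084079 274.27166902]]
(0.458, 0.352) [442 314] [0.4711 0.3589 0.0296]
(0.3, 0.1) [414 223] [ 0.2891  0.0921 -0.003 ]
(0.634, 0.221) [350 316] [0.6319 0.2177 0.0046]
(0.458, 0.352) [194 276] [0.4577 0.3482 0.0283]
(0.3, 0.1) [280 330] [0.3003 0.1    0.0045]
(0.634, 0.221) [239 217] [0.6339 0.2216 0.0082]
```

View pics/crop.png

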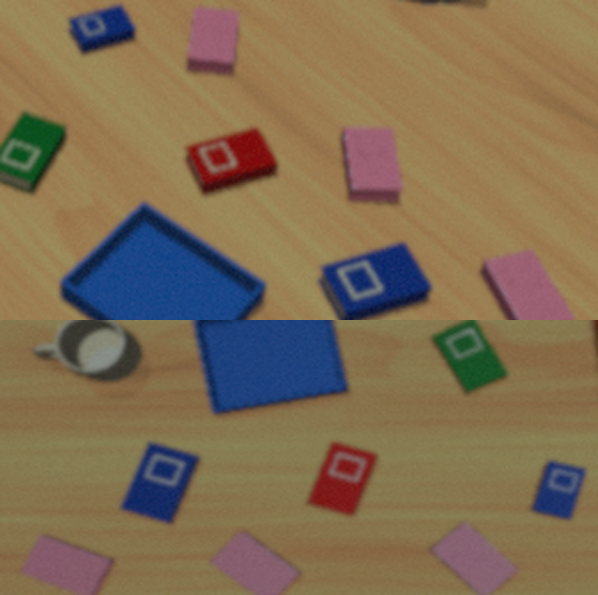

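The crop confirms it: the red book is the framed one at (267,275) in the top view, and the pink ones have no frame. Every frame half points to book +x, roughly world +x. Next is a move planner.

```bash
cat > plan.py <<'E'
# usage: plan.py x y tipz yawdeg [step_mm] : rows from the present pose to fingertips at x,y,tipz (m), jaws across a book of that yaw
import sys
from h import *
x,y,z,a=map(float,sys.argv[1:5]); st=float(sys.argv[5]) if len(sys.argv)>5 else 60
s=arm.observe(); p=np.array(s["position"]); Q=R.from_rotvec(s["ee_rot"])
print("t",round(float(s["clock"]),2),"tip",np.round(p+Q.apply([.178,0,0]),4),"w",round(float(s["width"])*91.8,1),"F",np.round(s["force"],1),"j7",np.round(s["joints"][6],2))
a=np.radians(a); T=[]
for g in (1,-1):
    zt=g*np.array([-np.sin(a),np.cos(a),0]); xt=np.array([0,0,-1.]); T.append(R.from_matrix(np.c_[xt,np.cross(zt,xt),zt]))
T=min(T,key=lambda t:(Q.inv()*t).magnitude())
goal=np.array([x,y,z+.178]); rv=(Q.inv()*T).as_rotvec(degrees=True)
print("world shift mm",np.round((goal-p)*1000,1),"turn",np.round(rv,1))
n=int(max(np.ceil(np.linalg.norm(goal-p)*1000/st),np.ceil(np.linalg.norm(rv)/10),1))
for i in range(n):
    d=Q.inv().apply((goal-p)/(n-i))*1000; r=rv/n
    d=np.round(d); r=np.round(r,1); print([*map(float,d),*map(float,r)])
    p=p+Q.apply(d/1000); Q=Q*R.from_rotvec(r,degrees=True)
E
python3 plan.py .458 .352 .16 -19.3
```

```text
t 1.1 tip [ 0.2807 -0.5584  0.2267] w 91.8 F [ 0.7  0.4 -0. ] j7 -0.08
world shift mm [177.3 910.4 -66.7] turn [46.  0. -0.]
[4.0, 35.0, -46.0, 2.9, 0.0, -0.0]
[4.0, 33.0, -48.0, 2.9, 0.0, -0.0]
[4.0, 31.0, -49.0, 2.9, 0.0, -0.0]
[4.0, 28.0, -51.0, 2.9, 0.0, -0.0]
[4.0, 26.0, -52.0, 2.9, 0.0, -0.0]
[4.0, 23.0, -53.0, 2.9, 0.0, -0.0]
[4.0, 20.0, -54.0, 2.9, 0.0, -0.0]
[4.0, 17.0, -55.0, 2.9, 0.0, -0.0]
[4.0, 15.0, -56.0, 2.9, 0.0, -0.0]
[4.0, 12.0, -57.0, 2.9, 0.0, -0.0]
[4.0, 9.0, -57.0, 2.9, 0.0, -0.0]
[5.0, 6.0, -58.0, 2.9, 0.0, -0.0]
[4.0, 3.0, -58.0, 2.9, 0.0, -0.0]
[5.0, -0.0, -58.0, 2.9, 0.0, -0.0]
[4.0, -4.0, -58.0, 2.9, 0.0, -0.0]
[5.0, -6.0, -58.0, 2.9, 0.0, -0.0]
```

>>> arm_command --pt "80 4 35 -46 2.9 0 0" --pt "80 4 33 -48 2.9 0 0" --pt "80 4 31 -49 2.9 0 0" --pt "80 4 28 -51 2.9 0 0" --pt "80 4 26 -52 2.9 0 0" --newtons 20

```text
clock: 1.72
position: [0.3362, -0.2716, 0.3849]
ee_rot: [1.052, 1.301, -1.052]
force: [1.5, 0.5, 0.0]
width: 0.875
```

>>> arm_command --pt "80 4 23 -53 2.9 0 0" --pt "80 4 20 -54 2.9 0 0" --pt "80 4 17 -55 2.9 0 0" --pt "80 4 15 -56 2.9 0 0" --pt "80 4 12 -57 2.9 0 0"

```text
clock: 2.35
position: [0.3923, 0.012, 0.3651]
ee_rot: [1.241, 1.188, -1.239]
force: [1.9, 0.4, -1.1]
width: 0.869
```

>>> arm_command --pt "80 4 9 -57 2.9 0 0" --pt "80 5 6 -58 2.9 0 0" --pt "80 4 3 -58 2.9 0 0" --pt "80 5 0 -58 2.9 0 0" --pt "80 0 0 0 0 0 0"

```text
clock: 2.98
position: [0.4366, 0.2426, 0.3466]
ee_rot: [1.384, 1.09, -1.381]
force: [-0.5, -1.0, -0.4]
width: 0.872
```

```bash
python3 plan.py .458 .352 .10 -19.3
```

```text
t 2.98 tip [0.4366 0.2431 0.1686] w 80.0 F [-0.5 -1.  -0.4] j7 -2.59
world shift mm [ 21.4 109.4 -68.6] turn [ 5.7 -0.2  0.1]
[23.0, -2.0, -37.0, 1.9, -0.1, 0.0]
[23.0, -3.0, -37.0, 1.9, -0.1, 0.0]
[23.0, -4.0, -37.0, 1.9, -0.1, 0.0]
```

>>> arm_command --pt "80 0 0 0 -10.5 0 0" --pt "80 0 0 0 -10.5 0 0" --pt "80 0 0 0 -10.5 0 0" --pt "80 0 0 0 -10.5 0 0" --pt "80 0 0 0 -10.5 0 0"

```text
clock: 3.6
position: [0.437, 0.2369, 0.3468]
ee_rot: [0.696, 1.456, -0.697]
force: [0.5, -0.0, -0.1]
width: 0.872
```

>>> arm_command --pt "80 0 0 0 -10.5 0 0" --pt "80 0 0 0 -10.5 0 0" --pt "80 0 0 0 -10.5 0 0" --pt "80 0 0 0 -10.5 0 0" --pt "80 0 0 0 -10.5 0 0"

```text
clock: 4.22
position: [0.4371, 0.2369, 0.3467]
ee_rot: [-0.02, 1.57, 0.018]
force: [-0.1, -0.0, -0.8]
width: 0.865
```

>>> arm_command --pt "80 0 0 0 -10.5 0 0" --pt "80 0 0 0 -10.5 0 0" --pt "80 0 0 0 -10.5 0 0" --pt "80 0 0 0 -10.5 0 0" --pt "80 0 0 0 -10.5 0 0"

```text
clock: 4.85
position: [0.4371, 0.2369, 0.3467]
ee_rot: [-0.735, 1.444, 0.733]
force: [0.1, -0.2, -0.5]
width: 0.874
```

```bash
python3 plan.py .458 .352 .10 -19.3
```

```text
t 4.85 tip [0.4372 0.2366 0.1687] w 80.2 F [ 0.1 -0.2 -0.5] j7 -0.16
world shift mm [ 20.9 115.1 -68.7] turn [-16.8  -0.1   0.1]
[23.0, 17.0, 35.0, -5.6, -0.0, 0.0]
[23.0, 14.0, 37.0, -5.6, -0.0, 0.0]
[23.0, 9.0, 37.0, -5.6, -0.0, 0.0]
```

>>> arm_command --pt "80 23 17 35 -5.6 0 0" --pt "80 23 14 37 -5.6 0 0" --pt "80 23 9 37 -5.6 0 0" --pt "80 0 0 0 0 0 0" --pt "80 0 0 0 0 0 0"

```text
clock: 5.48
position: [0.4588, 0.3515, 0.2777]
ee_rot: [-0.953, 1.353, 0.952]
force: [-0.2, 0.1, 0.3]
width: 0.873
```

```bash
cat > look.py <<'E'
# look.py BOOK x y [z0] : pose from a new picture of both cameras; optional png
import sys
from h import *
n,x,y=sys.argv[1],float(sys.argv[2]),float(sys.argv[3]); z0=float(sys.argv[4]) if len(sys.argv)>4 else 0.
ds={c:get_image(c) for c in("top","scene")}
for k in ds:
    try: print(n,k,np.round(fit(n,x,y,[ds[k]],z0),3))
    except Exception as e: print(k,"fit failed",e)
    u=np.round(proj(ds[k],np.array([[x,y,.05]]))[0]).astype(int); h,w=(60,50) 
    u=np.clip(u,[64,60],[576,420]); c=ds[k]["frame"][u[1]-60:u[1]+60,u[0]-64:u[0]+64]
    ds[k]["crop"]=cv2.resize(c,(400,375),interpolation=2)
if len(sys.argv)>5: cv2.imwrite("pics/"+sys.argv[5],np.hstack([ds[k]["crop"] for k in ds])[:,:,::-1])
E
python3 plan.py .458 .352 .004 -19.3; python3 look.py BL .458 .352 0 a1.png
```

```text
t 5.47 tip [0.4587 0.3513 0.0997] w 80.1 F [-0.2  0.1  0.3] j7 -0.13
world shift mm [ -0.8   0.5 -95.7] turn [-0.4 -0.1  0. ]
[48.0, 0.0, 0.0, -0.2, -0.0, 0.0]
[48.0, 1.0, 0.0, -0.2, -0.0, 0.0]
BL top [   0.64     0.313 -163.153    1.      -7.104]
BL scene [  0.455   0.351 -19.354   0.098  22.604]
```

View pics/a1.png

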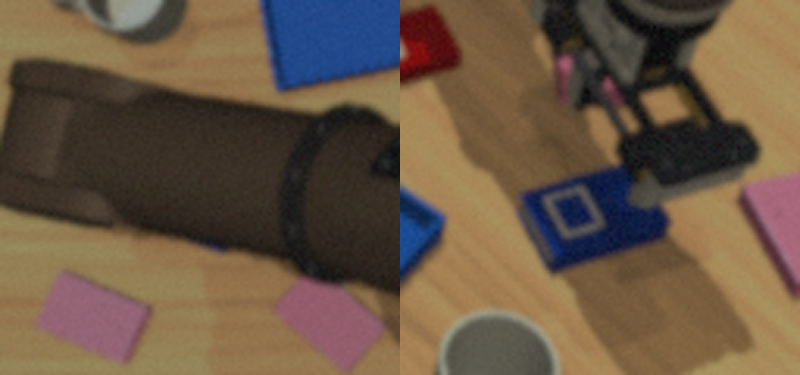

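The scene crop shows the jaws parallel to the book's width, above the large blue book (centre about (593,218) in the crop). I'll descend and grip.

>>> arm_command --pt "80 40 0 0 -0.4 0 0" --pt "80 36 0 0 0 0 0" --pt "80 20 0 0 0 0 0" --pt "80 0 0 0 0 0 0" --pt "50 0 0 0 0 0 0"

```text
clock: 6.2
position: [0.459, 0.3529, 0.1831]
ee_rot: [-0.958, 1.348, 0.958]
force: [-1.3, 0.3, -0.9]
width: 0.805
```

>>> arm_command --pt "50 0 0 0 0 0 0" --pt "50 0 0 0 0 0 0" --pt "50 0 0 0 0 0 0" --pt "50 0 0 0 0 0 0"

```text
clock: 6.7
position: [0.4589, 0.3526, 0.1827]
ee_rot: [-0.959, 1.348, 0.958]
force: [-0.5, -2.8, 6.9]
width: 0.655
```

```bash
python3 plan.py .458 .352 .12 -19.3
```

```text
t 6.7 tip [0.4591 0.3527 0.0047] w 60.1 F [-0.5 -2.8  6.9] j7 -0.22
world shift mm [ -0.9  -0.6 115.3] turn [0.1 0.  0.1]
[-58.0, 0.0, -0.0, 0.0, 0.0, 0.0]
[-57.0, 0.0, -1.0, 0.0, 0.0, 0.0]
```

>>> arm_command --pt "50 -35 0 0 0 0 0" --pt "50 -50 0 0 0 0 0" --pt "50 -15 0 0 0 0 0" --pt "50 0 0 0 0 0 0" --newtons 25

```text
clock: 7.2
position: [0.4588, 0.3525, 0.2823]
ee_rot: [-0.959, 1.348, 0.958]
force: [1.1, -0.5, -1.7]
width: 0.649
```

```bash
python3 plan.py .636 .223 .105 10.8 50; python3 look.py BL .458 .352 0.1
```

```text
t 7.2 tip [0.4591 0.3526 0.1043] w 59.5 F [ 1.1 -0.5 -1.7] j7 -0.12
world shift mm [ 177.2 -129.5    0.7] turn [-30.    0.    0.1]
[-0.0, -42.0, -13.0, -6.0, 0.0, 0.0]
[-0.0, -40.0, -17.0, -6.0, 0.0, 0.0]
[-0.0, -39.0, -21.0, -6.0, 0.0, 0.0]
[-0.0, -36.0, -25.0, -6.0, 0.0, 0.0]
[-0.0, -33.0, -29.0, -6.0, 0.0, 0.0]
BL top [  0.297   0.249 213.88    1.     -1.993]
BL scene [  0.504   0.328 -32.5     0.549  20.097]
```

>>> arm_command --pt "50 0 -42 -13 -6 0 0" --pt "50 0 -40 -17 -6 0 0" --pt "50 0 -39 -21 -6 0 0" --pt "50 0 -36 -25 -6 0 0" --pt "50 0 -33 -29 -6 0 0"

```text
clock: 7.92
position: [0.6367, 0.2217, 0.2794]
ee_rot: [-1.349, 1.115, 1.351]
force: [0.2, 0.6, -2.2]
width: 0.653
```

>>> arm_command --pt "50 0 0 0 0 0 0" --pt "50 0 0 0 0 0 0"

```text
clock: 8.18
position: [0.6352, 0.2232, 0.28]
ee_rot: [-1.345, 1.116, 1.348]
force: [-0.4, 0.4, -2.2]
width: 0.65
```

```bash
python3 plan.py .636 .223 .011 10.8 50; python3 look.py BL .636 .223 0.1 a2.png
```

```text
t 8.18 tip [0.6347 0.2231 0.102 ] w 59.7 F [-0.4  0.4 -2.2] j7 0.73
world shift mm [  0.8  -0.2 -91. ] turn [-0.   0.  -0.2]
[45.0, -0.0, -0.0, -0.0, 0.0, -0.1]
[46.0, -1.0, -0.0, -0.0, 0.0, -0.1]
BL top [  0.581   0.23  -81.327   0.25   -1.049]
BL scene [  0.675   0.248 -38.51    0.343   5.931]
```

View pics/a2.png

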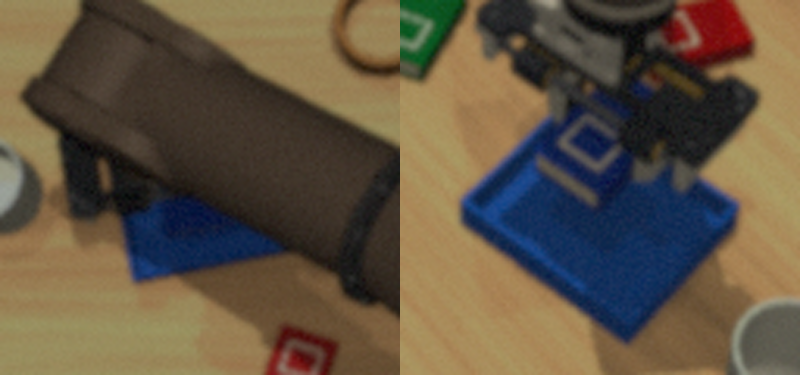

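The book hangs level over the tray (book at about (585,150), tray at about (600,220) in the crop). I'll lower it and release.

>>> arm_command --pt "50 40 0 0 0 0 0" --pt "50 35 0 0 0 0 0" --pt "50 12 0 0 0 0 0" --pt "50 4 0 0 0 0 0" --pt "50 0 0 0 0 0 0"

```text
clock: 8.9
position: [0.636, 0.2237, 0.1919]
ee_rot: [-1.347, 1.113, 1.346]
force: [-0.0, -0.7, -1.0]
width: 0.651
```

```bash
python3 plan.py .636 .223 .010 10.8 50
```

```text
t 8.9 tip [0.6362 0.2238 0.0139] w 59.8 F [-0.  -0.7 -1. ] j7 0.67
world shift mm [ 0.  -0.7 -3.9] turn [0.  0.  0.1]
[4.0, 0.0, -1.0, 0.0, 0.0, 0.1]
```

>>> arm_command --pt "50 2 0 0 0 0 0" --pt "50 2 0 0 0 0 0" --pt "50 0 0 0 0 0 0"

```text
clock: 9.28
position: [0.6361, 0.2232, 0.1878]
ee_rot: [-1.347, 1.113, 1.345]
force: [-0.9, -0.5, 4.8]
width: 0.653
```

>>> arm_command --pt "70 0 0 0 0 0 0" --pt "72 0 0 0 0 0 0" --pt "72 0 0 0 0 0 0" --pt "72 -15 0 0 0 0 0" --pt "72 -40 0 0 0 0 0"

```text
clock: 9.9
position: [0.6355, 0.2225, 0.2413]
ee_rot: [-1.346, 1.117, 1.348]
force: [0.0, -0.7, 0.7]
width: 0.782
```

>>> arm_command --pt "72 -50 0 0 0 0 0" --pt "72 -15 0 0 0 0 0" --pt "72 0 0 0 0 0 0"

```text
clock: 10.28
position: [0.636, 0.2233, 0.3083]
ee_rot: [-1.347, 1.112, 1.345]
force: [0.6, 0.4, -0.5]
width: 0.787
```

```bash
python3 plan.py .443 -.117 .10 -16.3 55
```

```text
t 10.28 tip [0.6364 0.2234 0.1303] w 72.2 F [ 0.6  0.4 -0.5] j7 0.75
world shift mm [-193.  -340.3  -30.3] turn [27.1  0.   0.1]
[4.0, 32.0, -37.0, 3.4, 0.0, 0.0]
[4.0, 29.0, -39.0, 3.4, 0.0, 0.0]
[4.0, 27.0, -41.0, 3.4, 0.0, 0.0]
[4.0, 25.0, -42.0, 3.4, 0.0, 0.0]
[3.0, 22.0, -44.0, 3.4, 0.0, 0.0]
[4.0, 19.0, -45.0, 3.4, 0.0, 0.0]
[3.0, 17.0, -46.0, 3.4, 0.0, 0.0]
[4.0, 14.0, -47.0, 3.4, 0.0, 0.0]
```

>>> arm_command --pt "72 4 32 -37 3.4 0 0" --pt "72 4 29 -39 3.4 0 0" --pt "72 4 27 -41 3.4 0 0" --pt "72 4 25 -42 3.4 0 0" --pt "72 3 22 -44 3.4 0 0"

```text
clock: 10.9
position: [0.5134, 0.0086, 0.2861]
ee_rot: [-1.126, 1.262, 1.129]
force: [0.2, -0.7, 0.5]
width: 0.779
```

>>> arm_command --pt "72 4 19 -45 3.4 0 0" --pt "72 3 17 -46 3.4 0 0" --pt "72 4 14 -47 3.4 0 0" --pt "72 0 0 0 0 0 0" --pt "72 0 0 0 0 0 0"

```text
clock: 11.52
position: [0.4422, -0.1174, 0.2762]
ee_rot: [-0.994, 1.331, 0.996]
force: [0.6, 1.6, -0.1]
width: 0.786
```

```bash
python3 plan.py .443 -.117 .004 -16.3 55; python3 look.py BL .636 .223 0.005 a3.png; python3 look.py BS .443 -.117
```

```text
t 11.53 tip [ 0.4421 -0.1172  0.0982] w 72.2 F [ 0.6  1.6 -0.1] j7 0.73
world shift mm [  0.8   0.4 -94.2] turn [-0.1  0.  -0.1]
[47.0, -0.0, 0.0, -0.1, 0.0, -0.0]
[47.0, -1.0, 1.0, -0.1, 0.0, -0.0]
BL top [  0.636   0.251 -25.275   0.712  18.715]
BL scene [  0.662   0.242 -68.223   0.617  22.479]
BS top [  0.431  -0.113 -40.885   4.126   1.958]
BS scene [  0.443  -0.117 -21.212   0.147  27.701]
```

View pics/a3.png

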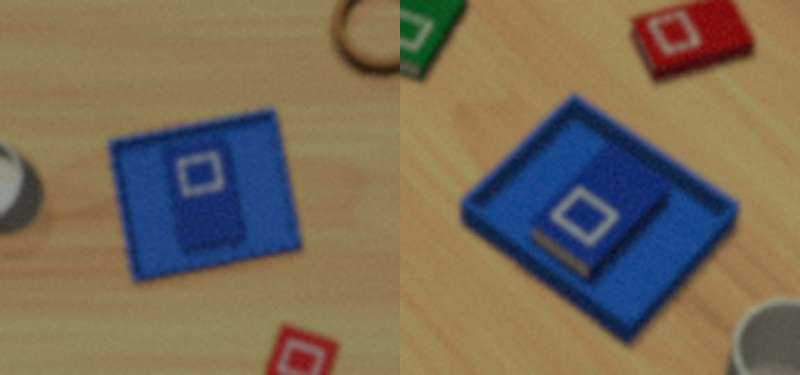

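The large blue book lies flat in the tray (crop top view about (205,195)), with the frame half away from the robot. I'll measure it in the tray and descend on the small book.

```bash
cat > inbox.py <<'E'
# cream frame of blue book: centroid+angle on the cover plane, old (table) against new
from h import *
def frame_pose(d,x,y,ztop,rad=.05):
    M=np.array(d["rotation"]); M=R.from_rotvec(M).as_matrix() if M.ndim==1 else M
    v,u=np.mgrid[0:480,0:640]; ray=np.stack([(u-d["K"][0,2])/d["K"][0,0],(v-d["K"][1,2])/d["K"][1,1],np.ones(u.shape)],-1)@M.T
    P=d["origin"]+ray*((ztop-d["origin"][2])/ray[...,2])[...,None]
    f=d["frame"].astype(float); near=np.hypot(P[...,0]-x,P[...,1]-y)<rad
    w=np.clip(f[...,0]-45,0,None)*near
    n,l,st,c=cv2.connectedComponentsWithStats((w>0).astype(np.uint8))
    i=1+np.argmin([np.hypot(*(P[l==k][:,:2].mean(0)-[x,y])) if st[k,4]>25 else 9 for k in range(1,n)])
    w=w*(l==i); q=P[l==i][:,:2]; ww=w[l==i]
    m=(q*ww[:,None]).sum(0)/ww.sum(); r=cv2.minAreaRect((q*1000).astype(np.float32))
    return m,r,len(q)
if __name__=="__main__":
    new={c:get_image(c) for c in("top","scene")}
    for c in new:
        old=dict(np.load(c+"0.npz")); a=np.radians(-19.3); ex=np.array([np.cos(a),np.sin(a)])
        m0,r0,n0=frame_pose(old,*(np.array([.458,.352])+.02*ex),.026)
        off=(m0-[.458,.352])@np.c_[ex,[-ex[1],ex[0]]]
        b=np.radians(10.8); e2=np.array([np.cos(b),np.sin(b)]); 
        m1,r1,n1=frame_pose(new[c],*(np.array([.636,.223])+.02*e2),.031)
        print(c,"off",off.round(4),n0,r0[1:],"new",m1.round(4),n1,r1[1:],"centre",(m1-np.c_[e2,[-e2[1],e2[0]]]@off).round(4))
E
python3 inbox.py
```

```text
top off [ 0.0177 -0.002 ] 157 ((43.75324249267578, 40.40555191040039), 72.43668365478516) new [0.6531 0.2253] 158 ((41.29264450073242, 44.22982406616211), 10.910491943359375) centre [0.6354 0.224 ]
scene off [ 0.0313 -0.02  ] 572 ((72.07617950439453, 94.77826690673828), 84.53583526611328) new [0.6534 0.2251] 220 ((41.10114669799805, 43.77488327026367), 10.761484146118164) centre [0.619  0.2389]
```

>>> arm_command --pt "72 40 0 0 0 0 0" --pt "72 36 0 0 0 0 0" --pt "72 18 0 0 0 0 0" --pt "72 0 0 0 0 0 0" --pt "35 0 0 0 0 0 0" --newtons 20

```text
clock: 12.45
position: [0.4429, -0.117, 0.1834]
ee_rot: [-0.996, 1.33, 0.996]
force: [-0.4, -0.8, -0.6]
width: 0.719
```

>>> arm_command --pt "35 0 0 0 0 0 0" --pt "35 0 0 0 0 0 0" --pt "35 0 0 0 0 0 0" --pt "35 0 0 0 0 0 0" --pt "35 0 0 0 0 0 0"

```text
clock: 13.08
position: [0.4426, -0.1175, 0.1833]
ee_rot: [-0.996, 1.331, 0.995]
force: [-1.6, -1.3, 5.7]
width: 0.501
```

```bash
python3 plan.py .443 -.117 .1 -16.3 55
```

```text
t 13.07 tip [ 0.4428 -0.1176  0.0053] w 46.0 F [-1.6 -1.3  5.7] j7 0.56
world shift mm [ 0.4  0.5 94.7] turn [-0.1 -0.   0.1]
[-47.0, -0.0, 0.0, -0.1, -0.0, 0.0]
[-48.0, -0.0, 1.0, -0.1, -0.0, 0.0]
```

>>> arm_command --pt "35 -35 0 0 0 0 0" --pt "35 -50 0 0 0 0 0" --pt "35 -20 0 0 0 0 0" --pt "35 0 0 0 0 0 0"

```text
clock: 13.58
position: [0.4428, -0.1175, 0.289]
ee_rot: [-0.997, 1.33, 0.993]
force: [-0.5, -0.4, -0.8]
width: 0.496
```

```bash
python3 plan.py .6355 .2237 .11 10.9 50
```

```text
t 13.57 tip [ 0.4432 -0.1178  0.111 ] w 45.6 F [-0.5 -0.4 -0.8] j7 0.75
world shift mm [192.7 341.2  -1. ] turn [-27.4  -0.1   0.1]
[0.0, -11.0, 48.0, -3.4, -0.0, 0.0]
[0.0, -14.0, 47.0, -3.4, -0.0, 0.0]
[0.0, -17.0, 46.0, -3.4, -0.0, 0.0]
[0.0, -19.0, 45.0, -3.4, -0.0, 0.0]
[0.0, -22.0, 44.0, -3.4, -0.0, 0.0]
[0.0, -24.0, 42.0, -3.4, -0.0, 0.0]
[1.0, -27.0, 41.0, -3.4, -0.0, 0.0]
[0.0, -29.0, 39.0, -3.4, -0.0, 0.0]
```

>>> arm_command --pt "35 0 -11 48 -3.4 0 0" --pt "35 0 -14 47 -3.4 0 0" --pt "35 0 -17 46 -3.4 0 0" --pt "35 0 -19 45 -3.4 0 0" --pt "35 0 -22 44 -3.4 0 0"

```text
clock: 14.2
position: [0.5635, 0.0973, 0.2861]
ee_rot: [-1.218, 1.206, 1.219]
force: [0.9, -0.6, -0.8]
width: 0.498
```

>>> arm_command --pt "35 0 -24 42 -3.4 0 0" --pt "35 1 -27 41 -3.4 0 0" --pt "35 0 -29 39 -3.4 0 0" --pt "35 0 0 0 0 0 0" --pt "35 0 0 0 0 0 0"

```text
clock: 14.82
position: [0.6341, 0.2235, 0.2851]
ee_rot: [-1.347, 1.117, 1.347]
force: [0.4, -1.2, -0.5]
width: 0.501
```

```bash
python3 plan.py .6355 .2237 .044 10.9 50
```

```text
t 14.82 tip [0.6338 0.2232 0.1071] w 46.0 F [ 0.4 -1.2 -0.5] j7 0.74
world shift mm [  1.4   0.2 -63.1] turn [-0.1 -0.1 -0.1]
[32.0, -1.0, 0.0, -0.1, -0.0, -0.1]
[31.0, -0.0, 0.0, -0.1, -0.0, -0.1]
```

>>> arm_command --pt "35 30 -1 0 0 0 0" --pt "35 23 0 0 0 0 0" --pt "35 10 0 0 0 0 0" --pt "35 0 0 0 0 0 0" --pt "35 0 0 0 0 0 0"

```text
clock: 15.45
position: [0.6356, 0.224, 0.2246]
ee_rot: [-1.346, 1.113, 1.346]
force: [-0.1, 0.5, -0.7]
width: 0.5
```

```bash
python3 plan.py .6355 .2237 .0355 10.9 50;python3 look.py BS .636 .223 0.031 a4.png
```

```text
t 15.45 tip [0.6358 0.2241 0.0466] w 45.9 F [-0.1  0.5 -0.7] j7 0.7
world shift mm [ -0.1  -0.3 -11.1] turn [-0.1  0.   0.1]
[11.0, 0.0, -0.0, -0.1, 0.0, 0.1]
BS top [  0.585   0.252 -75.885   0.505  -7.222]
BS scene [  0.657   0.261 -16.66    0.722   4.771]
```

View pics/a4.png

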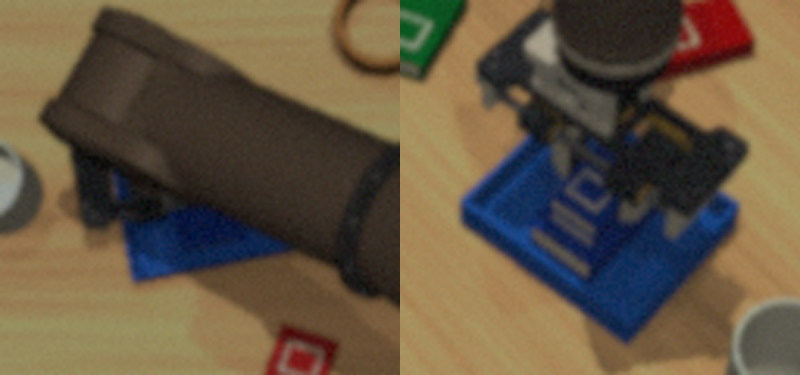

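The small book hangs centred and in line over the large cover, with its frame on the same end (about (590,190) in the right half). I'll lower the last 11 mm.

>>> arm_command --pt "35 5 0 0 0 0 0" --pt "35 3 0 0 0 0 0" --pt "35 2 0 0 0 0 0" --pt "35 0 0 0 0 0 0"

```text
clock: 16.05
position: [0.6354, 0.2238, 0.2144]
ee_rot: [-1.347, 1.115, 1.346]
force: [-2.2, -2.6, 6.8]
width: 0.497
```

```bash
python3 plan.py .6355 .2237 .0355 10.9 50
```

```text
t 16.05 tip [0.6354 0.2237 0.0364] w 45.7 F [-2.2 -2.6  6.8] j7 0.69
world shift mm [ 0.1 -0.1 -0.9] turn [-0.1 -0.   0. ]
[1.0, -0.0, -0.0, -0.1, -0.0, 0.0]
```

Contact at 6.8 N. I'll open slightly and retract, then head for the red book.

>>> arm_command --pt "52 0 0 0 0 0 0" --pt "60 0 0 0 0 0 0" --pt "60 0 0 0 0 0 0" --pt "60 -20 0 0 0 0 0" --pt "60 -50 0 0 0 0 0"

```text
clock: 16.68
position: [0.6351, 0.2232, 0.2834]
ee_rot: [-1.346, 1.118, 1.349]
force: [1.7, 0.3, 0.5]
width: 0.657
```

>>> arm_command --pt "74 -35 0 0 0 0 0" --pt "74 0 0 0 0 0 0"

```text
clock: 16.92
position: [0.6357, 0.225, 0.3236]
ee_rot: [-1.347, 1.108, 1.344]
force: [0.2, 0.2, 0.5]
width: 0.793
```

```bash
python3 plan.py .461 .137 .10 -18.9 50
```

```text
t 16.93 tip [0.6367 0.2256 0.1456] w 72.8 F [0.2 0.2 0.5] j7 0.76
world shift mm [-174.7  -88.   -45.6] turn [29.7  0.2  0.3]
[9.0, 38.0, -11.0, 5.9, 0.0, 0.1]
[9.0, 36.0, -15.0, 5.9, 0.0, 0.1]
[9.0, 35.0, -18.0, 5.9, 0.0, 0.1]
[9.0, 32.0, -21.0, 5.9, 0.0, 0.1]
[9.0, 31.0, -25.0, 5.9, 0.0, 0.1]
```

>>> arm_command --pt "74 9 38 -11 5.9 0 0" --pt "74 9 36 -15 5.9 0 0" --pt "74 9 35 -18 5.9 0 0" --pt "74 9 32 -21 5.9 0 0" --pt "74 9 31 -25 5.9 0 0"

```text
clock: 17.55
position: [0.4589, 0.1354, 0.2736]
ee_rot: [-0.963, 1.348, 0.963]
force: [0.1, 0.3, -0.4]
width: 0.805
```

>>> arm_command --pt "74 0 0 0 0 0 0" --pt "74 0 0 0 0 0 0"

```text
clock: 17.8
position: [0.4608, 0.1362, 0.2742]
ee_rot: [-0.966, 1.345, 0.965]
force: [-0.2, -1.0, 1.5]
width: 0.809
```

```bash
python3 plan.py .461 .137 .004 -18.9 50; python3 look.py RD .461 .137; python3 look.py BS .636 .223 0.031 a5.png
```

```text
t 17.8 tip [0.461  0.1363 0.0962] w 74.3 F [-0.2 -1.   1.5] j7 0.19
world shift mm [  0.2   0.8 -92.2] turn [0.2 0.  0.1]
[46.0, 0.0, 0.0, 0.1, 0.0, 0.0]
[46.0, 0.0, 1.0, 0.1, 0.0, 0.0]
top fit failed attempt to get argmax of an empty sequence
RD scene [  0.458   0.137 -19.656   0.151  16.84 ]
BS top [  0.596   0.255 -83.383   0.833  -6.458]
BS scene [  0.652   0.266 -21.839   0.761   3.465]
```

View pics/a5.png

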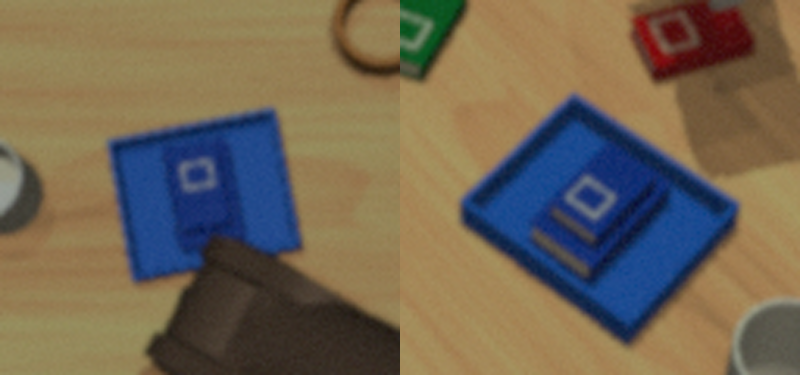

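The small book sits squarely on the large one (right half about (597,205)). I'll measure its centring later. Now the red book.

>>> arm_command --pt "74 40 0 0 0 0 0" --pt "74 36 0 0 0 0 0" --pt "74 16 0 0 0 0 0" --pt "74 0 0 0 0 0 0" --pt "45 0 0 0 0 0 0"

```text
clock: 18.62
position: [0.4607, 0.1365, 0.1827]
ee_rot: [-0.965, 1.345, 0.965]
force: [0.0, -0.6, 0.1]
width: 0.743
```

>>> arm_command --pt "45 0 0 0 0 0 0" --pt "45 0 0 0 0 0 0" --pt "45 0 0 0 0 0 0" --pt "45 0 0 0 0 0 0" --newtons 25

```text
clock: 19.12
position: [0.4606, 0.1362, 0.1827]
ee_rot: [-0.966, 1.345, 0.964]
force: [-0.5, -1.4, 7.7]
width: 0.606
```

```bash
python3 plan.py .461 .137 .1 -18.9 50
```

```text
t 19.12 tip [0.461  0.1363 0.0047] w 55.7 F [-0.5 -1.4  7.7] j7 0.03
world shift mm [ 0.4  0.8 95.3] turn [0.2 0.  0.1]
[-48.0, -0.0, 0.0, 0.1, 0.0, 0.0]
[-47.0, -0.0, 1.0, 0.1, 0.0, 0.0]
```

>>> arm_command --pt "45 -35 0 0 0 0 0" --pt "45 -50 0 0 0 0 0" --pt "45 -20 0 0 0 0 0" --pt "45 0 0 0 0 0 0"

```text
clock: 19.62
position: [0.4606, 0.1359, 0.2875]
ee_rot: [-0.965, 1.345, 0.963]
force: [-0.4, 0.7, -1.5]
width: 0.607
```

```bash
python3 plan.py .6405 -.2515 .11 5.7 50
```

```text
t 19.62 tip [0.461  0.1359 0.1095] w 55.7 F [-0.4  0.7 -1.5] j7 0.21
world shift mm [ 179.9 -387.4    0.5] turn [-24.5   0.    0.1]
[-0.0, -33.0, -34.0, -2.7, 0.0, 0.0]
[-0.0, -31.0, -36.0, -2.7, 0.0, 0.0]
[-0.0, -29.0, -37.0, -2.7, 0.0, 0.0]
[-0.0, -28.0, -39.0, -2.7, 0.0, 0.0]
[-0.0, -26.0, -40.0, -2.7, 0.0, 0.0]
[-0.0, -24.0, -41.0, -2.7, 0.0, 0.0]
[-0.0, -22.0, -42.0, -2.7, 0.0, 0.0]
[-0.0, -20.0, -43.0, -2.7, 0.0, 0.0]
[-0.0, -17.0, -44.0, -2.7, 0.0, 0.0]
```

>>> arm_command --pt "45 0 -33 -34 -2.7 0 0" --pt "45 0 -31 -36 -2.7 0 0" --pt "45 0 -29 -37 -2.7 0 0" --pt "45 0 -28 -39 -2.7 0 0" --pt "45 0 -26 -40 -2.7 0 0"

```text
clock: 20.25
position: [0.5607, -0.0812, 0.2845]
ee_rot: [-1.142, 1.252, 1.144]
force: [1.3, 1.4, -1.8]
width: 0.607
```

>>> arm_command --pt "45 0 -24 -41 -2.7 0 0" --pt "45 0 -22 -42 -2.7 0 0" --pt "45 0 -20 -43 -2.7 0 0" --pt "45 0 -17 -44 -2.7 0 0" --pt "45 0 0 0 0 0 0"

```text
clock: 20.88
position: [0.6404, -0.256, 0.2829]
ee_rot: [-1.275, 1.168, 1.278]
force: [-1.9, -0.7, -1.9]
width: 0.61
```

>>> arm_command --pt "45 0 0 0 0 0 0" --pt "45 0 0 0 0 0 0"

```text
clock: 21.12
position: [0.6401, -0.2497, 0.2861]
ee_rot: [-1.281, 1.161, 1.283]
force: [-0.8, -0.4, -1.5]
width: 0.61
```

```bash
python3 plan.py .6405 -.2515 .014 5.7 50
```

```text
t 21.12 tip [ 0.6399 -0.2497  0.1081] w 56.0 F [-0.8 -0.4 -1.5] j7 1.36
world shift mm [  0.4  -1.8 -94.1] turn [ 0.   0.  -0.1]
[47.0, -0.0, -1.0, 0.0, 0.0, -0.0]
[47.0, -0.0, -1.0, 0.0, 0.0, -0.0]
```

>>> arm_command --pt "45 40 0 -1 0 0 0" --pt "45 38 0 -1 0 0 0" --pt "45 12 0 0 0 0 0" --pt "45 0 0 0 0 0 0" --pt "45 0 0 0 0 0 0"

```text
clock: 21.75
position: [0.6412, -0.2528, 0.1986]
ee_rot: [-1.282, 1.16, 1.279]
force: [0.5, -0.4, -1.4]
width: 0.606
```

```bash
python3 plan.py .6405 -.2515 .0093 5.7 50
```

```text
t 21.75 tip [ 0.6416 -0.2528  0.0206] w 55.7 F [ 0.5 -0.4 -1.4] j7 1.31
world shift mm [ -0.7   1.3 -11.3] turn [-0.1 -0.   0.1]
[11.0, 1.0, 1.0, -0.1, -0.0, 0.1]
```

>>> arm_command --pt "45 6 0 1 0 0 0" --pt "45 3 0 0 0 0 0" --pt "45 2 0 0 0 0 0" --pt "45 0 0 0 0 0 0" --pt "45 0 0 0 0 0 0"

```text
clock: 22.38
position: [0.6405, -0.2521, 0.1877]
ee_rot: [-1.281, 1.162, 1.28]
force: [-5.4, 0.4, 13.8]
width: 0.607
```

>>> arm_command --pt "62 0 0 0 0 0 0" --pt "68 0 0 0 0 0 0" --pt "68 0 0 0 0 0 0" --pt "68 -15 0 0 0 0 0" --pt "68 -50 0 0 0 0 0"

```text
clock: 23.0
position: [0.6396, -0.2525, 0.2495]
ee_rot: [-1.278, 1.164, 1.285]
force: [0.8, -1.8, -0.1]
width: 0.742
```

>>> arm_command --pt "76 -45 0 0 0 0 0" --pt "76 0 0 0 0 0 0"

```text
clock: 23.25
position: [0.6417, -0.2515, 0.3012]
ee_rot: [-1.285, 1.157, 1.275]
force: [0.3, -0.1, 0.4]
width: 0.822
```

```bash
python3 plan.py .633 -.015 .10 27.4 50
```

```text
t 23.25 tip [ 0.643  -0.2517  0.1232] w 75.5 F [ 0.3 -0.1  0.4] j7 1.37
world shift mm [ -8.7 236.5 -23.2] turn [-21.8  -0.2   0.4]
[5.0, -3.0, 47.0, -4.4, -0.0, 0.1]
[4.0, -6.0, 47.0, -4.4, -0.0, 0.1]
[5.0, -10.0, 46.0, -4.4, -0.0, 0.1]
[4.0, -14.0, 46.0, -4.4, -0.0, 0.1]
[5.0, -17.0, 44.0, -4.4, -0.0, 0.1]
```

>>> arm_command --pt "76 5 -3 47 -4.4 0 0" --pt "76 4 -6 47 -4.4 0 0" --pt "76 5 -10 46 -4.4 0 0" --pt "76 4 -14 46 -4.4 0 0" --pt "76 5 -17 44 -4.4 0 0"

```text
clock: 23.88
position: [0.6313, -0.0142, 0.2725]
ee_rot: [-1.556, 0.94, 1.556]
force: [0.7, 0.3, 0.6]
width: 0.829
```

>>> arm_command --pt "76 0 0 0 0 0 0" --pt "76 0 0 0 0 0 0"

```text
clock: 24.12
position: [0.6316, -0.0159, 0.2725]
ee_rot: [-1.554, 0.943, 1.554]
force: [0.7, -0.5, -1.3]
width: 0.826
```

```bash
python3 plan.py .632 -.015 .004 27.4 50; python3 look.py GR .632 -.015 0 a6.png; python3 look.py RD .64 -.252 .005
```

```text
t 24.12 tip [ 0.6316 -0.0161  0.0945] w 75.8 F [ 0.7 -0.5 -1.3] j7 1.31
world shift mm [  0.4   0.9 -90.5] turn [ 0.2 -0.  -0. ]
[45.0, -0.0, 0.0, 0.1, -0.0, -0.0]
[46.0, -1.0, 1.0, 0.1, -0.0, -0.0]
GR top [ 5.9900e-01 -1.6000e-02 -4.0522e+01  1.6750e+00 -2.1125e+01]
GR scene [ 6.2500e-01 -2.1000e-02  2.9487e+01  2.4800e-01  1.5493e+01]
RD top [ 0.643 -0.303  6.343  0.619 -0.431]
RD scene [  0.657  -0.199   4.784   0.666 -18.743]
```

View pics/a6.png

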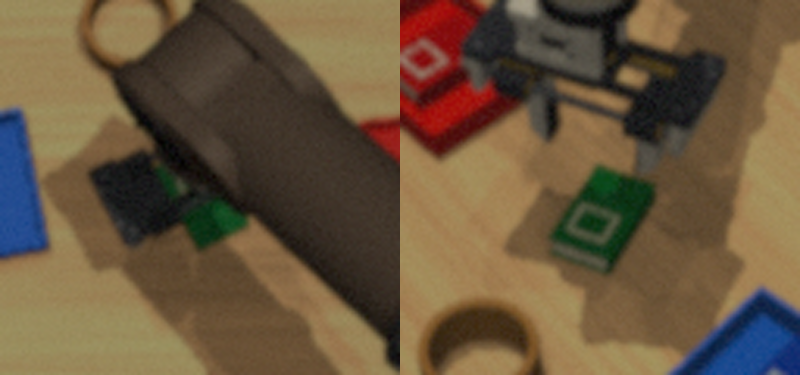

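The jaws sit across the green book (right half about (605,220)). Descending and gripping.

>>> arm_command --pt "76 40 0 0 0 0 0" --pt "76 36 0 0 0 0 0" --pt "76 14 0 1 0 0 0" --pt "76 0 0 0 0 0 0" --pt "45 0 0 0 0 0 0"

```text
clock: 24.95
position: [0.6317, -0.0146, 0.1842]
ee_rot: [-1.555, 0.94, 1.553]
force: [-0.3, -0.1, 0.6]
width: 0.762
```

>>> arm_command --pt "45 0 0 0 0 0 0" --pt "45 0 0 0 0 0 0" --pt "45 0 0 0 0 0 0" --pt "45 0 0 0 0 0 0"

```text
clock: 25.45
position: [0.6316, -0.0146, 0.1838]
ee_rot: [-1.555, 0.941, 1.553]
force: [-0.7, -1.0, 6.8]
width: 0.608
```

```bash
python3 plan.py .632 -.015 .1 27.4 50
```

```text
t 25.45 tip [ 0.6318 -0.0147  0.0058] w 55.8 F [-0.7 -1.   6.8] j7 1.23
world shift mm [ 0.4 -0.4 94.2] turn [ 0.2 -0.   0.1]
[-47.0, -0.0, -0.0, 0.1, -0.0, 0.0]
[-47.0, -0.0, -1.0, 0.1, -0.0, 0.0]
```

>>> arm_command --pt "45 -35 0 0 0 0 0" --pt "45 -50 0 0 0 0 0" --pt "45 -20 0 0 0 0 0" --pt "45 0 0 0 0 0 0"

```text
clock: 25.95
position: [0.6314, -0.0146, 0.2888]
ee_rot: [-1.556, 0.941, 1.552]
force: [-0.6, -0.1, -1.0]
width: 0.61
```

```bash
python3 plan.py .452 -.3695 .11 -3 50
```

```text
t 25.95 tip [ 0.6318 -0.0147  0.1108] w 56.0 F [-0.6 -0.1 -1. ] j7 1.32
world shift mm [-179.4 -354.9   -0.8] turn [30.6 -0.1  0.1]
[0.0, 40.0, -29.0, 3.8, -0.0, 0.0]
[0.0, 38.0, -32.0, 3.8, -0.0, 0.0]
[0.0, 36.0, -34.0, 3.8, -0.0, 0.0]
[0.0, 34.0, -36.0, 3.8, -0.0, 0.0]
[0.0, 32.0, -39.0, 3.8, -0.0, 0.0]
[0.0, 29.0, -40.0, 3.8, -0.0, 0.0]
[0.0, 26.0, -42.0, 3.8, -0.0, 0.0]
[1.0, 23.0, -45.0, 3.8, -0.0, 0.0]
```

>>> arm_command --pt "45 0 40 -29 3.8 0 0" --pt "45 0 38 -32 3.8 0 0" --pt "45 0 36 -34 3.8 0 0" --pt "45 0 34 -36 3.8 0 0" --pt "45 0 32 -39 3.8 0 0"

```text
clock: 26.58
position: [0.518, -0.2385, 0.2857]
ee_rot: [-1.315, 1.137, 1.319]
force: [0.5, -0.6, -0.4]
width: 0.609
```

>>> arm_command --pt "45 0 29 -40 3.8 0 0" --pt "45 0 26 -42 3.8 0 0" --pt "45 1 23 -45 3.8 0 0" --pt "45 0 0 0 0 0 0" --pt "45 0 0 0 0 0 0"

```text
clock: 27.2
position: [0.4518, -0.3698, 0.2854]
ee_rot: [-1.171, 1.232, 1.175]
force: [0.3, 0.7, -0.3]
width: 0.608
```

```bash
python3 plan.py .452 -.3695 .02 -3 50; python3 inbox.py
python3 - <<'E'
from inbox import *
d=get_image("top"); cv2.imwrite("pics/top2.png",d["frame"][:,:,::-1])
E
```

```text
t 27.2 tip [ 0.4515 -0.3695  0.1074] w 55.8 F [ 0.3  0.7 -0.3] j7 1.45
world shift mm [  0.2   0.3 -87.4] turn [ 0.2  0.1 -0.1]
[44.0, -0.0, 0.0, 0.1, 0.0, -0.0]
[43.0, -0.0, 0.0, 0.1, 0.0, -0.0]
top off [ 0.0177 -0.002 ] 157 ((43.75324249267578, 40.40555191040039), 72.43668365478516) new [0.6525 0.2286] 106 ((32.553924560546875, 34.81553649902344), 9.747174263000488) centre [0.6347 0.2273]
scene off [ 0.0313 -0.02  ] 572 ((72.07617950439453, 94.77826690673828), 84.53583526611328) new [0.6649 0.2257] 51 ((8.317173957824707, 39.95888900756836), 11.492384910583496) centre [0.6304 0.2395]
```

View pics/top2.png

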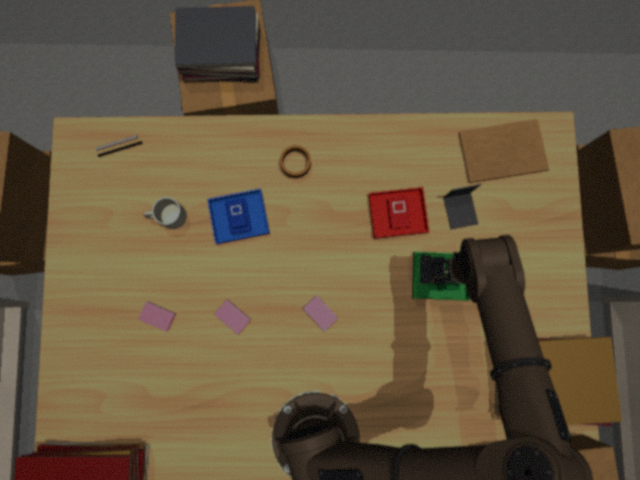

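The top view shows the blue stack at (238,213), the red book in its tray at (400,210) and nothing else moved. The gripper is over the green tray at (440,276). Lowering the green book.

>>> arm_command --pt "45 40 0 0 0 0 0" --pt "45 36 0 0 0 0 0" --pt "45 10 0 0 0 0 0" --pt "45 0 0 0 0 0 0" --pt "45 0 0 0 0 0 0"

```text
clock: 27.98
position: [0.453, -0.37, 0.2022]
ee_rot: [-1.175, 1.231, 1.172]
force: [0.3, 0.9, -1.3]
width: 0.609
```

```bash
python3 plan.py .452 -.3695 .0105 -3 50
```

```text
t 27.98 tip [ 0.4533 -0.3701  0.0242] w 55.9 F [ 0.3  0.9 -1.3] j7 1.36
world shift mm [ -1.    0.5 -13.7] turn [ 0.2 -0.   0.1]
[14.0, 1.0, 0.0, 0.2, -0.0, 0.1]
```

>>> arm_command --pt "45 7 1 0 0 0 0" --pt "45 4 0 0 0 0 0" --pt "45 2 0 0 0 0 0" --pt "45 0 0 0 0 0 0" --pt "45 0 0 0 0 0 0"

```text
clock: 28.6
position: [0.4511, -0.3701, 0.1888]
ee_rot: [-1.173, 1.233, 1.173]
force: [-5.0, 0.8, 11.2]
width: 0.61
```

```bash
python3 plan.py .452 -.3695 .0105 -3 50
```

```text
t 28.6 tip [ 0.451  -0.3703  0.0108] w 56.0 F [-5.   0.8 11.2] j7 1.35
world shift mm [ 0.9  0.6 -0.3] turn [ 0.2 -0.1 -0. ]
[0.0, -1.0, 1.0, 0.2, -0.1, -0.0]
```

Contact. I'll release, rise, and swing back clear of the trays for a final look.

>>> arm_command --pt "62 0 0 0 0 0 0" --pt "68 0 0 0 0 0 0" --pt "68 0 0 0 0 0 0" --pt "68 -15 0 0 0 0 0" --pt "68 -50 0 0 0 0 0"

```text
clock: 29.22
position: [0.4504, -0.37, 0.2521]
ee_rot: [-1.17, 1.233, 1.177]
force: [0.3, -0.6, 0.6]
width: 0.74
```

>>> arm_command --pt "68 -60 0 0 0 0 0" --pt "68 -60 0 0 0 0 0" --pt "68 -30 0 -50 0 0 0" --pt "68 0 15 -55 0 0 0" --pt "68 0 15 -55 0 0 0"

```text
clock: 29.85
position: [0.4129, -0.5296, 0.4047]
ee_rot: [-1.175, 1.231, 1.172]
force: [0.8, -0.3, 0.4]
width: 0.742
```

>>> arm_command --pt "68 0 20 -50 0 0 0" --pt "68 0 20 -30 0 0 0" --pt "68 0 0 0 0 0 0" --pt "68 0 0 0 0 0 0"

```text
clock: 30.35
position: [0.3701, -0.6054, 0.4035]
ee_rot: [-1.174, 1.23, 1.173]
force: [-0.4, -0.0, -0.3]
width: 0.747
```

```bash
cat > fin.py <<'E'
from inbox import *
from cell import pinpoint
n={c:get_image(c) for c in("top","scene")}
s=arm.observe(); print(np.round(s["position"],3),round(float(s["clock"]),2))
# small blue frame offset from book centre, on the table (old) and on the stack (new)
for c in n:
    np.savez(c+"1.npz",**n[c])
    o=dict(np.load(c+"0.npz")); out=[]
    for d,x,y,a,z in ((o,.443,-.117,-16.3,.020),(n[c],.6355,.2237,10.9,.051)):
        a=np.radians(a); B=np.array([[np.cos(a),-np.sin(a)],[np.sin(a),np.cos(a)]])
        m,r,k=frame_pose(d,*(np.array([x,y])+B@[.015,0]),z,.03); out.append(((m-[x,y])@B*1000).round(1)); print(c,out[-1],np.round(r[1],0),round(r[2],1),k)
for t in ["blue_small_center","red_book_center","green_book_center","mug","tape_roll","bookend"]:
    print(t,[(c,np.round(r["point"],3).tolist(),round(r["p"],2)) for c in n for r in pinpoint(c,t)[:3]])
def crop(c,x,y):
    u=np.round(proj(n[c],np.array([[x,y,.02]]))[0]).astype(int); f=n[c]["frame"][u[1]-45:u[1]+45,u[0]-45:u[0]+45]; return cv2.resize(f,(260,260),interpolation=2)
im=np.vstack([np.hstack([crop(c,x,y) for x,y in((.636,.223),(.64,-.251),(.452,-.37))]) for c in n])
cv2.imwrite("pics/fin.png",im[:,:,::-1])
E
python3 fin.py
```

```text
[ 0.371 -0.605  0.404] 30.45
top [23.  -1.9] [59. 49.] 66.2 237
top [13.3 -0.4] [31. 34.] 10.9 99
scene [ 19.3 -11. ] [50. 46.] 59.1 142
scene [13.8 -0.6] [31. 33.] 10.0 136
blue_small_center [('top', [0.638, 0.222, 0.041], 0.73), ('top', [0.453, -0.374, 0.014], 0.28), ('scene', [0.631, 0.225, 0.04], 0.81)]
red_book_center [('top', [0.64, -0.254, 0.012], 0.94), ('top', [0.344, 0.459, 0.014], 0.76), ('top', [0.347, -0.02, 0.011], 0.62), ('scene', [0.343, 0.462, 0.008], 0.87), ('scene', [0.339, 0.237, 0.012], 0.8), ('scene', [0.638, -0.251, 0.016], 0.77)]
green_book_center [('top', [0.452, -0.369, 0.015], 0.67), ('top', [0.457, -0.372, 0.003], 0.5), ('scene', [0.452, -0.37, 0.018], 0.69)]
mug [('top', [0.64, 0.419, 0.002], 0.85), ('scene', [0.64, 0.419, -0.002], 0.58), ('scene', [0.639, -0.253, -0.002], 0.26)]
tape_roll [('top', [0.799, 0.054, -0.004], 0.78), ('scene', [0.797, 0.05, 0.001], 0.65)]
bookend [('top', [0.646, -0.44, 0.0], 0.64), ('scene', [0.647, -0.441, 0.001], 0.7)]
```

View pics/fin.png

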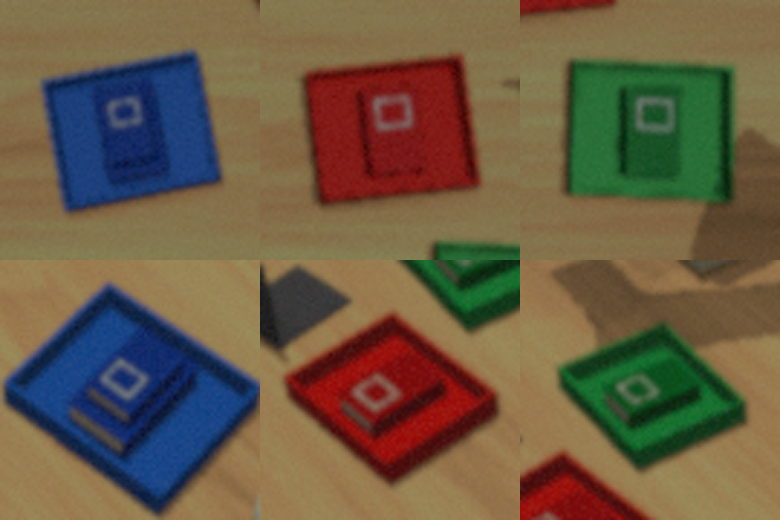

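All the books are flat, face up and in their own trays, with the stack centred. The frame sits 13.3–13.8 mm from the large book's centre, and about 13 mm is expected. Handing in.

```bash
python3 -c "
from cell import arm
print(arm.sign_off())"
```

```text
the job is handed in; nothing more can be done
None
```

I sorted all four books and handed the job in at about 31 s of robot time, out of the 117 s allowed. The large blue book went into the blue tray first and the small blue book went on top of its cover. The red and green books then went into their own trays.

**Final checks:**
- **Position:** Both cameras show every book flat and face up, in line with its tray. The trained networks place the red, green and small blue books at their tray centres within a few mm.
- **Blue stack:** The small book is within about 1 mm of the middle of the large cover. It lies at the same yaw (10–11°) and the frame is on the same end.
- **Left alone:** The mug, tape roll and bookend are within the networks' few-mm error of their starting positions. The pink books look unmoved.
- **Forces:** The highest wrist force in the readings was about 15 N, when the red book touched down in its tray.

**Checks that failed or disagreed:**
- My box fit did not work for books inside trays of the same colour, or where the arm hid the book. I checked those by the cream frame, the trained networks and the pictures instead.
- The frame comparison with the starting picture also failed for the small blue book, because it picked up wood. I scaled the expected frame offset from the large book, which assumes both covers share the same proportions.
- At the start, the scene camera disagreed with the top camera by a few mm on the green book and about 6° on the small blue one. I used the top camera, and both grasps closed at the expected width.

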